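# Unlock the slanted column stand and hold the column upright

## Task

Fit the orange key onto the square steel shaft of the column stand, right down, and turn it counter-clockwise (seen from above) about a quarter turn, so that the red keeper swings away from the end of the chromatography column. Leave the key on the shaft, draw the column out of its slanted sleeve and hold it upright, its upper end still up, with its middle at least 22 cm above the bench top; finish while still holding it there, steady in the gripper. Do not shift or knock over the bottles, beaker, pot and timer standing around.

Things in the scene. Friction and masses are not known exactly. Their poses are not given: they have to be found in the camera images.
- key: loose orange key standing bore down. Origin: centre of its underside, z up. Square collar 26 x 26 mm, z 0 to 27 mm, with a square bore open below, 13 mm wide, 22 mm deep, sides along x and y; on top a flat grip bar along x, 46 long, 14 thick (y), z 27 to 51 mm. 40 to 85 g. Any of the four quarter turns fits
- shaft_foot (a point): axis of the vertical square steel shaft at its foot on the red hub (30 mm wide), 114 mm above the bench: the fully seated key's underside rests here. z up, x and y along the shaft's sides; turns with the keeper, whose arm points along -x. Shaft 11 mm square, 20 mm tall, its last 6 mm a cone that narrows to 5 mm
- keeper (a joint): angle of the red keeper and its shaft, rad: 0 = its slanted stop plate squarely over the column's end; grows counter-clockwise from above, to 1.75. Starts at 0 to 0.2; from 1.0 on it is clear. Stays where left; 0.06 N m of friction. The key has 0.2 rad of play each way on the shaft, so turn it that much farther
- stand: fixed stand, grey base 260 (x) x 90 (y) x 12 mm, origin under its middle. Square aluminium sleeve slants up at 45 degrees towards +x, in the plane y = 0; bore 21 (y) x 19 mm, floor centre at (-80, 0, 30) mm, mouth 57 mm up the slope at (-40, 0, 70). Post with keeper and shaft at x +90, y 0, 24 mm wide. +x points away from the robot within 0.3 rad
- column: loose steel column in the sleeve, 0.13 to 0.2 kg. y = long axis, to the upper end; 18 (x) x 16 (z) mm, 120 long (y -60 to 60), 12 mm plugs beyond; origin midway on the underside, axis at z 8. The upper 63 mm stick out, ending 115 mm (plug 124) above the bench. Grip its thick upper end fitting (y 40 to 60) across the 18 mm, level along the stand's y. Draw it 60 mm at 45 degrees along its axis
- beaker: plastic beaker, 52 mm wide, 68 mm tall, bystander; origin under its centre
- amber_bottle: brown bottle with black cap, 52 mm wide, 105 mm tall, bystander; origin under its centre
- bottle_blue: clear bottle with blue cap, 86 mm wide, 181 mm tall, bystander; origin under its centre
- bottle_violet: clear bottle with violet cap, 66 mm wide, 142 mm tall, bystander; origin under its centre
- timer_1: white bench timer, 56 x 62 x 16 mm, bystander; origin under its centre
- septa: white pot with orange lid, 40 mm wide, 42 mm tall, bystander; origin under its centre
Not all that is in view belongs to the job. Leave any purple look-alike of the column alone.

How it is judged:
By the outcome, as a careful person would: the job done as asked, in the order asked, and still so for the second after the job is handed in, while the arm keeps its last pose, push and grip.
It also fails if it takes over 64 s, if anything falls off the work surface, if the arm or the gripper's body presses on something with over 40 N, if the wrist force passes 120 N, or if a joint passes its speed limit or range.

## Robot

A 7-joint arm with a two-finger parallel gripper is mounted at the origin on a cart in front of the work surface, level with it; the furniture and walls round the work are solid. World frame = base frame: x ahead of the robot, y to its left, z up, the work surface at z = 0. Lengths are in mm, angles in rad, forces in N, time in s.
With the tool pointing down it reaches from about 425 to 950 mm from the base axis. Payload 4.7 kg.
Tool frame: the origin (TCP) lies on the centre line of the jaws, within the pads' length; the fingertips stand 22 mm ahead of it and the grasp point (between the pads) lies 3 mm ahead of it; z points along the fingers, y is the line along which they close (so a half turn about z gives the same grasp; the last joint's range is limited). The gripper opens to 85 mm and grips with 20 to 120 N. Pads are 22 mm wide; open, the fingers measure 114 mm over their backs; the gripper's body (76 mm by 85 mm) begins 54 mm behind the grasp point. The pads swing forward as they close: fully open they stand 13 mm farther back than shut.
Start: joints at [-1.29, 0.469, -0.049, 1.532, 0.024, 1.141, -0.082], TCP at [205.746, 642.896, 253.335] pointing down, gripper open.
Joint ranges: [-2.59, 2.59], [-0.33, 1.99], [-1.39, 1.29], [0.1, 2.45], [-1.04, 4.18], [0.21, 1.99], [-2.66, 2.66]. Speed limits (rad/s): [2.57, 2.57, 3.14, 3.14, 3.14, 3.14, 3.14].

## Interface

Orientations are given as a unit quaternion [w, x, y, z].
In Python, from bench import manip gives the robot as it stands. The module is installed in compiled form; this text tells all that it offers.
- The arm moves only by the tool step_arm, never from a script. Its argument "targets" is text: rows parted by semicolons, each of 5 numbers parted by spaces: the closure, from -1 (fully open) to 1 (shut), then the shift along the tool's x, y, z in mm, then the turn about the tool's z in degrees. A call has 1 to 20 rows; each row is the pose to reach, as a shift and turn from the pose commanded when the call began, along the tool's axes at that moment; what a row does not reach only later rows make up. A row lasts 1/10 s, in which the tool goes at most 50 mm and 8.59 degrees, less where a joint would pass 70% of its speed; a pose out of reach is approached as far as the arm can. A call with a gripper value outside its range is refused whole. The fingers move at their own pace and stop on an object; "squeeze" is the grip in N (left out, the last holds). Time passes only in rows, so rows that repeat a pose let the fingers close. It gives the time, the measured TCP pose, the force, the opening and the grip force at its end, in the units of the state.
- manip.observe(): the state, without advancing time (a new reading comes with each control period).
- manip.get_image(name): name is "side" or "top"; returns (picture, depth): 400x640x3 uint8, blue, green, red; 400x640 float32, mm along the optical axis (not along the pixel's ray), 0 where there is no reading.
- manip.camera_model(name): a dict with "vfov" (degrees; the focal length in pixels is half the picture's height over the tangent of half this angle, whatever the lens; pixels are square), "cx", "cy" (the principal point, pixels), "k1" (the pictures are not rectified: a ray, as slopes to the right and down, at radius r is drawn at 1 + k1 r^2 times it, then the intrinsics apply), "origin" and "attitude" of the camera in the world. Camera axes: x right, y up, looking along -z (the intrinsics and any distortion apply to the point x, -y, -z); pixel columns grow to the right and rows downward; lengths in mm; the calibration is good to about 2 mm. A picture is of the moment at which its call begins. camera_model takes no time and is no camera call.
- manip.close_job(): hands the job in; it is judged then, once.
The state is a dict: "time_s": time; "q": joint angles; "joint_velocities": joint speeds; "tau": joint torques, N m; "tcp_pos": TCP position; "eef_rot": TCP orientation; "ft_force": force on the tool from outside, world axes, zero at the start; "moment": the same for the moment, N m; "grip_width": finger opening in mm; "finger_force": force on a finger pad.
Only numpy, scipy, OpenCV 4.12 (cv2) and the standard library are available. Lean on these libraries where they do the work, as an engineer would, in place of code of your own. Each camera call takes 0.05 s, during which the arm holds its last target. There are 200 camera calls.

## Working session

There is one attempt and no reset: what is moved stays moved. The work goes in short steps, Python scripts to look and compute and a tool call to move; the robot and the scene stay as the last step left them, time stands still between calls to the robot, and variables do not carry over. Pictures are saved under pics/ and viewed, at most 10 in all, crops included, and the job is handed in when it is done.

Besides the shell and the picture viewer there is one more tool, called after "Call:" as name(argument=value, ...) on one line, values as JSON. step_arm: Moves the arm, as the interface text tells. Its arguments: {"type":"object","properties":{"targets":{"type":"string"},"squeeze":{"type":"number"}},"required":["targets"]}

```bash
mkdir -p pics
cat > h.py <<'E'
import numpy as np, cv2
from bench import manip
from scipy.spatial.transform import Rotation as R
def rot(q): q=np.array(q); return R.from_quat(q[[1,2,3,0]]).as_matrix() if q.shape==(4,) else q
def cam(n):
    m=manip.camera_model(n); f=200/np.tan(np.radians(m["vfov"])/2)
    return m,f,rot(m["attitude"]),np.array(m["origin"])
def cloud(n,d):
    m,f,A,o=cam(n)
    v,u=np.mgrid[0:400,0:640].astype(float)
    x=(u-m["cx"])/f;y=(v-m["cy"])/f
    a,b=x.copy(),y.copy()
    for _ in range(20):
        s=1+m["k1"]*(a*a+b*b); a,b=x/s,y/s
    P=np.stack([a*d,-b*d,-d],-1)
    W=P@A.T+o
    W[d==0]=np.nan
    return W
def proj(n,p):
    m,f,A,o=cam(n); c=(np.atleast_2d(p)-o)@A
    a=c[:,0]/-c[:,2]; b=-c[:,1]/-c[:,2]; s=1+m["k1"]*(a*a+b*b)
    return np.stack([a*s*f+m["cx"],b*s*f+m["cy"]],-1)
def grab(n,tag):
    im,d=manip.get_image(n); cv2.imwrite(f"pics/{tag}.png",im); np.savez(f"{tag}.npz",im=im,W=cloud(n,d)); return im,cloud(n,d)
E
python3 - <<'E'
from h import *
for n in("side","top"):
    print(manip.camera_model(n)); grab(n,n+"0")
print(manip.observe())
E
```

```text
{'vfov': 53.39942391962344, 'cx': 316.0163727096066, 'cy': 202.4507849869735, 'k1': 0.004492549416749003, 'origin': array([-245.96959866,  447.02752302,  562.82698481]), 'attitude': array([-0.44374626, -0.28085104,  0.43956423,  0.7286942 ])}
{'vfov': 56.68953864153426, 'cx': 313.7966868554051, 'cy': 196.98277947868473, 'k1': 0.018652230946944622, 'origin': array([ 474.68244481,   34.52584925, 1250.39358912]), 'attitude': array([ 0.71124608,  0.03273131, -0.02095491, -0.70186791])}
{'time_s': 0.1, 'q': array([-1.28991195,  0.46940617, -0.04858256,  1.53354864,  0.02411675,
        1.14102167, -0.08230229]), 'joint_velocities': array([-0.00065844, -0.00136197, -0.00060742, -0.00206655, -0.0016645 ,
       -0.00113218,  0.00089462]), 'tau': array([ 4.22805897e-04, -5.11513925e+01, -4.72391141e-02, -2.38389891e+01,
        1.07371403e-02,  4.36739501e-03, -4.65982453e-06]), 'tcp_pos': array([205.62646877, 642.41443441, 252.34663823]), 'eef_rot': array([-9.73888277e-05,  1.54262602e-01,  9.88029474e-01, -8.93562209e-04]), 'ft_force': array([ 0.80168647,  0.3019815 , -0.14161924]), 'moment': array([ 0.01765636, -0.01057245, -0.00546765]), 'finger_force': 0.0, 'grip_width': 85.34255763990862}
```

View pics/top0.png

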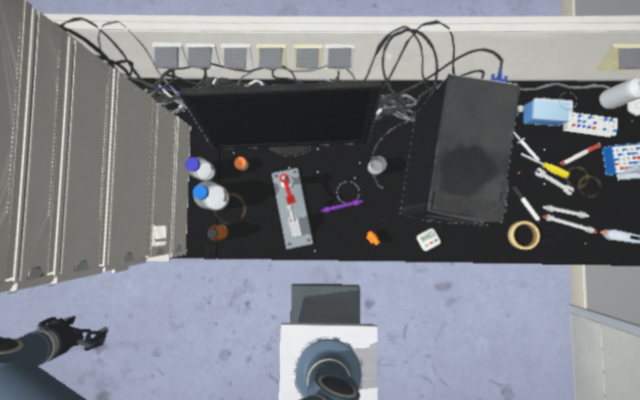

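View pics/side0.png

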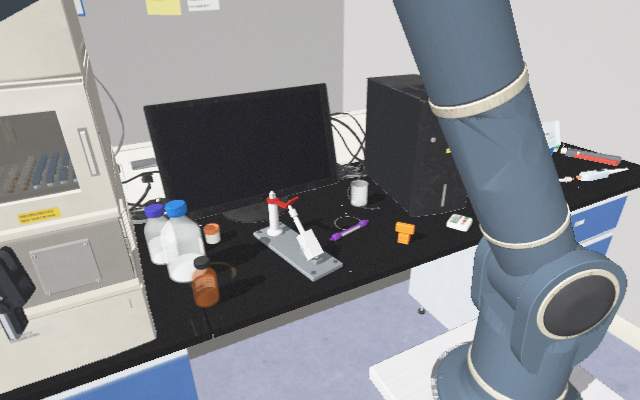

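In the top view the orange key is at (373,238) and in the side view at (404,232). Things that could be taken for it or for the column:
- **Septa pot:** its orange lid is at top (241,163). It is round, so it isn't the key.
- **Tape ring:** at top (523,235), not the key.
- **Purple look-alike of the column:** at top (342,207).
- **Real column:** steel/white, in the sleeve of the stand, at top (294,215).

I'll check these in one close crop.

Run:
```python
from h import *
t=np.load("top0.npz");s=np.load("side0.npz")
c=lambda im,x,y,w,h,k:cv2.resize(im[y:y+h,x:x+w],None,fx=k,fy=k,interpolation=cv2.INTER_CUBIC)
a=c(t["im"],262,160,60,95,6); b=c(t["im"],355,222,60,45,6); d=c(s["im"],250,185,100,95,4); e=c(s["im"],380,205,60,45,6)
M=np.zeros((600,800,3),np.uint8)
M[:570,:360]=a; M[:270,370:730]=b; M[280:280+300,370:770]=d[:300,:400]
cv2.imwrite("pics/m1.png",M)
for n,z in(("top",t),("side",s)):
    hsv=cv2.cvtColor(z["im"],cv2.COLOR_BGR2HSV); W=z["W"]
    box=np.zeros((400,640),bool)
    if n=="top": box[225:252,360:388]=1
    else: box[215:250,385:420]=1
    m=box&(hsv[...,1]>150)&(hsv[...,0]<25)&(hsv[...,2]>90)
    P=W[m]; print(n,"key",m.sum(),np.nanmin(P,0),np.nanmax(P,0))
    top=P[P[:,2]>40]; print(" bar",len(top),np.nanmedian(top,0), cv2.minAreaRect(top[:,:2].astype(np.float32)))
    # stand base
    if n=="top":
        bb=np.zeros((400,640),bool); bb[160:255,262:322]=1
    else:
        bb=np.zeros((400,640),bool); bb[185:282,245:350]=1
    g=bb&(W[...,2]>7)&(W[...,2]<17); P=W[g]; print(" base",cv2.minAreaRect(P[:,:2].astype(np.float32)),len(P))
    r=bb&(hsv[...,1]>150)&((hsv[...,0]<8)|(hsv[...,0]>172))&(hsv[...,2]>90)
    P=W[r]; print(" red",len(P),np.round(P[np.argsort(-P[:,2])][:60:4],0).tolist())
W=t["W"]
for nm,(u,v) in dict(beaker=(376,163),blue=(205,192),violet=(193,162),amber=(215,232),sept=(241,162),timer=(428,240),col=(292,205)).items(): print(nm,np.round(W[v,u],0))
```

```text
top key 141 [ 411.41328965 -164.22663565   -6.75567038] [ 461.19766356 -118.02448964   53.98946029]
 bar 64 [ 436.15436284 -136.77681763   48.93202487] ((435.7253112792969, -136.2246856689453), (45.073490142822266, 14.050759315490723), 39.009498596191406)
 base ((523.3077392578125, 124.10445404052734), (183.24021911621094, 284.42120361328125), 81.58902740478516) 1492
 red 91 [[543.0, 122.0, 144.0], [546.0, 119.0, 140.0], [552.0, 122.0, 137.0], [552.0, 116.0, 136.0], [553.0, 120.0, 133.0], [550.0, 132.0, 131.0], [556.0, 117.0, 128.0], [559.0, 129.0, 126.0], [556.0, 126.0, 125.0], [563.0, 124.0, 122.0], [563.0, 130.0, 117.0], [612.0, 144.0, 115.0], [572.0, 128.0, 114.0], [572.0, 134.0, 113.0], [616.0, 141.0, 112.0]]
side key 330 [ 416.92813991 -195.05599377   -3.11654849] [ 529.01834943 -119.95581361   52.16052457]
 bar 102 [ 435.33883769 -136.3156927    47.75913329] ((436.80255126953125, -138.1920166015625), (45.66570281982422, 16.747020721435547), 34.289913177490234)
 base ((608.306884765625, 84.17327880859375), (394.05242919921875, 210.2173309326172), 12.375658988952637) 2142
 red 162 [[541.0, 123.0, 141.0], [545.0, 113.0, 140.0], [540.0, 121.0, 138.0], [546.0, 107.0, 138.0], [540.0, 126.0, 137.0], [543.0, 119.0, 134.0], [545.0, 134.0, 132.0], [544.0, 132.0, 129.0], [550.0, 127.0, 125.0], [554.0, 136.0, 123.0], [552.0, 135.0, 120.0], [556.0, 138.0, 117.0], [608.0, 141.0, 113.0], [606.0, 148.0, 113.0], [612.0, 156.0, 113.0]]
beaker [ 688. -154.   -0.]
blue [567. 370. 178.]
violet [661. 421. 141.]
amber [449. 359. 101.]
sept [679. 297.  43.]
timer [ 431. -322.   14.]
col [541. 129.  11.]
```

View pics/m1.png

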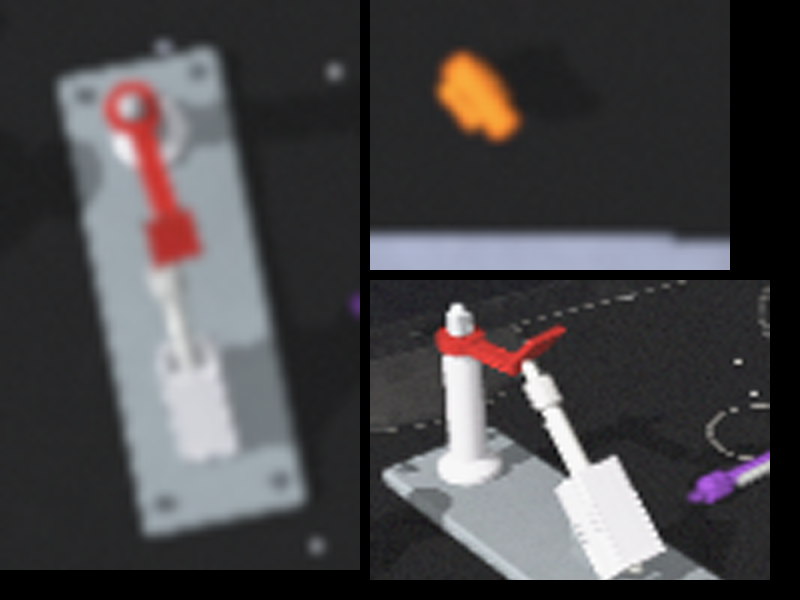

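The crop shows the key standing with its bar slanted. The shaft tip is at top (284,177) and side (272,192), the keeper plate sits over the column end, and the stand's base corners are clear. Next I'll refine the stand and shaft pose.

Run:
```python
from h import *
from scipy.optimize import least_squares
def ray(n,px,z):
    f=lambda p: (proj(n,[p[0],p[1],z])[0]-px)
    return least_squares(f,[500,100]).x
C=np.array([(57,78),(215,48),(305,500),(147,535)])/6.+[262,160]-[.4,.4]
P=np.array([ray("top",c,12) for c in C]); print(P.round(1))
print("rect",cv2.minAreaRect(P.astype(np.float32)), "mean",P.mean(0))
far=(P[0]+P[1])/2;near=(P[2]+P[3])/2; d=far-near; yaw=np.arctan2(d[1],d[0]); print("len",np.hypot(*d),"yaw",yaw)
o=P.mean(0); print("shaft from base",o+90*np.array([np.cos(yaw),np.sin(yaw)]))
print("shaft top",ray("top",np.array([133,104])/6+[261.6,159.6],134),"side",ray("side",np.array([271.6,191.5]),134))
for n in("top","side"):
    z=np.load(n+"0.npz");W=z["W"];hsv=cv2.cvtColor(z["im"],cv2.COLOR_BGR2HSV)
    r=(hsv[...,1]>150)&((hsv[...,0]<8)|(hsv[...,0]>172))&(abs(W[...,2]-114)<4)&(abs(W[...,0]-610)<30)&(abs(W[...,1]-145)<30)
    Q=W[r]; print(n,"hub",len(Q),Q.min(0),Q.max(0))
    r=(W[...,2]>119)&(W[...,2]<142)&(abs(W[...,0]-610)<30)&(abs(W[...,1]-145)<30)
    print(n,"shaft",r.sum(),np.round(W[r],0).tolist()[:25])
    # keeper arm
    r=(hsv[...,1]>150)&((hsv[...,0]<8)|(hsv[...,0]>172))&(abs(W[...,2]-125)<25)&(abs(W[...,0]-575)<45)&(abs(W[...,1]-135)<40)
    v,u=np.nonzero(r); print(" plate/arm",W[r].mean(0), "px",u.min(),u.max(),v.min(),v.max())
# sleeve/column in top: px axis
for n in("top","side"):
  ex=np.array([np.cos(yaw),np.sin(yaw),0]);o3=np.array([*o,0])
  for s in(15,102,120): # along axis from floor
    print(n,s,(o3+ex*(-80+s*.7071)+[0,0,30+s*.7071]).round(1),proj(n,o3+ex*(-80+s*.7071)+[0,0,30+s*.7071]).round(1))
```

```text
[[649.4 201. ]
 [667.5 112.4]
 [415.8  58.2]
 [395.3 145.3]]
rect ((532.04833984375, 128.99853515625), (260.1009826660156, 90.38377380371094), 12.354042053222656) mean [532.00859698 129.22602555]
len 258.7521441126097 yaw 0.2138352676169839
shaft from base [619.95877716 148.32486865]
shaft top [619.40267081 145.75654165] side [613.86644147 149.65317254]
top hub 27 [581.99381671 131.10874517 110.01852498] [625.40862839 150.27196396 115.89973219]
top shaft 15 [[626.0, 149.0, 126.0], [626.0, 146.0, 128.0], [623.0, 155.0, 128.0], [622.0, 151.0, 134.0], [622.0, 148.0, 138.0], [623.0, 146.0, 129.0], [619.0, 151.0, 133.0], [619.0, 148.0, 135.0], [619.0, 145.0, 133.0], [621.0, 143.0, 120.0], [617.0, 152.0, 127.0], [617.0, 149.0, 127.0], [617.0, 146.0, 124.0], [618.0, 143.0, 120.0], [615.0, 152.0, 122.0]]
 plate/arm [574.88914472 132.08594347 120.16773195] px 281 293 178 202
side hub 51 [580.62887058 128.28476223 110.05276453] [631.78976401 160.66576227 114.34310006]
side shaft 28 [[620.0, 149.0, 132.0], [619.0, 147.0, 132.0], [620.0, 144.0, 131.0], [618.0, 150.0, 131.0], [620.0, 147.0, 129.0], [618.0, 145.0, 130.0], [620.0, 152.0, 128.0], [620.0, 149.0, 127.0], [618.0, 147.0, 128.0], [618.0, 145.0, 127.0], [616.0, 143.0, 127.0], [618.0, 140.0, 126.0], [621.0, 152.0, 125.0], [620.0, 150.0, 125.0], [613.0, 149.0, 127.0], [613.0, 147.0, 127.0], [615.0, 143.0, 125.0], [616.0, 140.0, 124.0], [620.0, 153.0, 122.0], [621.0, 150.0, 121.0], [615.0, 149.0, 124.0], [616.0, 146.0, 123.0], [614.0, 144.0, 123.0], [618.0, 140.0, 120.0], [618.0, 151.0, 120.0]]
 plate/arm [579.71955471 137.69741875 116.4598511 ] px 268 298 197 208
top 15 [464.2 114.5  40.6] [[295.2 228.1]]
top 102 [524.3 127.6 102.1] [[290.  208.8]]
top 120 [536.8 130.3 114.9] [[288.9 204.5]]
side 15 [464.2 114.5  40.6] [[311.2 248.2]]
side 102 [524.3 127.6 102.1] [[294.7 215.8]]
side 120 [536.8 130.3 114.9] [[291.3 209.2]]
```

```bash
cat >> h.py <<'E'
def plan(pts,bw=None,p0=None,ymod=np.pi):
    """world xyz list + yaw of closing line (rad) -> tool shifts from p0 (default measured pose)"""
    s=manip.observe(); Q=rot(s["eef_rot"]); p=np.array(s["tcp_pos"]) if p0 is None else np.array(p0)
    yaw=np.arctan2(Q[1,1],Q[0,1])
    t=None
    if bw is not None:
        # turn about tool z (down) : positive tool turn = -world yaw
        d=(bw-yaw+ymod/2)%ymod-ymod/2; t=np.degrees(-d*np.sign(-Q[2,2]))
    print("t",round(s["time_s"],2),"tcp",p.round(1),"closing yaw",round(yaw,3),"tilt z",Q[:,2].round(3),"turn deg",t, "q7",round(s["q"][6],2),"F",np.round(s["ft_force"],1),"w",round(s["grip_width"],1))
    for a in pts: print(a,"->",((np.array(a)-p)@Q).round(1))
E
python3 - <<'E'
from h import *
W=np.load("top0.npz")["W"]
m=(W[...,1]>300)&(W[...,2]>200); print("cabinet x min", np.nanpercentile(W[m][:,0],[0.5,5]))
for lo in(430,480,520,600):
    k=m&(abs(W[...,1]-lo)<20); print(lo,np.nanmin(W[k][:,0]) if k.any() else None)
m=(abs(W[...,1]-130)<250)&(W[...,2]>100)&(W[...,0]>250); Q=W[m&(W[...,0]>640)]; print("monitor",np.nanmin(Q,0),np.nanmax(Q,0))
plan([(290,340,253),(400,100,240),(436,-137,150)],0.66+np.pi/2,[205.7,642.9,253.3])
from scipy.optimize import least_squares
def ray(n,px,z): return least_squares(lambda p: proj(n,[p[0],p[1],z])[0]-px,[500,100]).x
a=ray("top",np.array([131,107])/6+[261.6,159.6],118);b=ray("top",np.array([164,205])/6+[261.6,159.6],118)
print(a,b,np.arctan2(*(a-b)[::-1]))
E
```

```text
cabinet x min [184.40730601 207.57240776]
430 183.65116530887707
480 193.47445754487103
520 188.51091654088356
600 169.30833859973393
monitor [ 732.00182574 -119.98627066  100.01679138] [1113.33531211  379.99721679  345.353028  ]
t 0.1 tcp [205.7 642.9 253.3] closing yaw 1.261 tilt z [-0.    -0.002 -1.   ] turn deg -55.56329017404757 q7 -0.08 F [ 0.8  0.3 -0.1] w 85.3
(290, 340, 253) -> [-172.6 -262.8    0.8]
(400, 100, 240) -> [-350.5 -457.8   14.2]
(436, -137, 150) -> [-457.1 -672.4  104.5]
[619.91431581 148.34752125] [569.65724947 130.43936258] 0.3423038779238552
```

Call:
step_arm(targets="-1 -173 -263 0 124; -1 -173 -263 0 124; -1 -173 -263 0 124; -1 -173 -263 0 124; -1 -173 -263 0 124; -1 -173 -263 0 124; -1 -350 -458 14 124; -1 -350 -458 14 124; -1 -350 -458 14 124; -1 -350 -458 14 124; -1 -350 -458 14 124; -1 -457 -672 104 124; -1 -457 -672 104 124; -1 -457 -672 104 124; -1 -457 -672 104 124; -1 -457 -672 104 124; -1 -457 -672 104 124; -1 -457 -672 104 124; -1 -457 -672 104 124; -1 -457 -672 104 124", squeeze=60)

```text
time_s: 2.1
tcp_pos: [436.1, -135.2, 149.3]
eef_rot: [-0.0, 0.945, 0.328, 0.0]
ft_force: [-0.2, -0.1, -0.2]
grip_width: 85.4
finger_force: 0.0
```

Run:
```python
from h import *
plan([(436,-137,52)],0.66+np.pi/2)
im,W=grab("top","top1")
hsv=cv2.cvtColor(im,cv2.COLOR_BGR2HSV)
for a in np.degrees([0.6,.66,.7]): pass
z=np.load("top0.npz");W=z["W"];h=cv2.cvtColor(z["im"],cv2.COLOR_BGR2HSV)
m=(h[...,1]>150)&(h[...,0]<25)&(h[...,2]>90)&(W[...,2]>42); m[:225]=0;m[252:]=0;m[:,:360]=0;m[:,388:]=0
P=W[m][:,:2];c=P.mean(0);u,s,v=np.linalg.svd(P-c);print(c,np.arctan2(v[0][1],v[0][0]),s)
```

```text
t 2.1 tcp [ 436.1 -135.2  149.3] closing yaw -0.901 tilt z [-0.     0.001 -1.   ] turn deg 0.5376675517681002 q7 -0.4 F [-0.2 -0.1 -0.2] w 85.4
(436, -137, 52) -> [-1.2  1.4 97.3]
[ 435.97792004 -135.95637677] -2.4623981478600485 [105.36778332  33.02222545]
```

Call:
step_arm(targets="-1 -1 1 50 1; -1 -1 1 90 1; -1 -1 1 97 1; -1 -1 1 97 1; 0.3 -1 1 97 1; 1 -1 1 97 1; 1 -1 1 97 1; 1 -1 1 97 1; 1 -1 1 97 1; 1 -1 1 97 1; 1 -1 1 97 1; 1 -1 1 97 1; 1 -1 1 97 1", squeeze=60)

```text
time_s: 3.45
tcp_pos: [436.1, -137.8, 52.5]
eef_rot: [-0.0, 0.948, 0.319, 0.0]
ft_force: [-0.9, -0.1, 5.6]
grip_width: 12.8
finger_force: 61.6
```

Call:
step_arm(targets="1 0 0 -40 0; 1 0 0 -80 0; 1 0 0 -130 0; 1 0 0 -148 0; 1 0 0 -148 0; 1 0 0 -148 0")

```text
time_s: 4.05
tcp_pos: [435.5, -137.4, 199.7]
eef_rot: [-0.0, 0.948, 0.32, -0.0]
ft_force: [-0.3, -0.5, -1.0]
grip_width: 12.2
finger_force: 60.9
```

Run:
```python
from h import *
out=[]
for n in("top","side"):
    im,W=grab(n,n+"2")
    s=manip.observe(); p=s["tcp_pos"]; u,v=proj(n,[p+[0,0,-20]])[0].astype(int)
    x0,y0=max(0,min(560,u-40)),max(0,min(320,v-40))
    out.append(cv2.resize(im[y0:y0+80,x0:x0+80],(400,400),interpolation=cv2.INTER_CUBIC))
    hsv=cv2.cvtColor(im,cv2.COLOR_BGR2HSV)
    m=(hsv[...,1]>150)&(hsv[...,0]<25)&(hsv[...,2]>70)&(np.linalg.norm(W-p,axis=2)<80)
    Q=rot(s["eef_rot"]); P=(W[m]-p)@Q
    print(n,m.sum(),"tool-frame min/max",np.percentile(P,[3,50,97],axis=0).round(1).tolist() if m.any() else "")
plan([])
cv2.imwrite("pics/m2.png",np.hstack(out))
```

```text
top 10 tool-frame min/max [[12.7, -16.7, 0.4], [20.4, -9.9, 13.4], [23.7, -2.7, 46.1]]
side 225 tool-frame min/max [[-21.2, -15.5, 2.9], [-3.5, -10.4, 29.8], [20.7, 1.5, 51.0]]
t 4.15 tcp [ 434.9 -137.4  198.8] closing yaw -0.921 tilt z [-0.003  0.    -1.   ] turn deg None q7 -0.49 F [ 0.5  0.3 -1.8] w 12.7
```

View pics/m2.png

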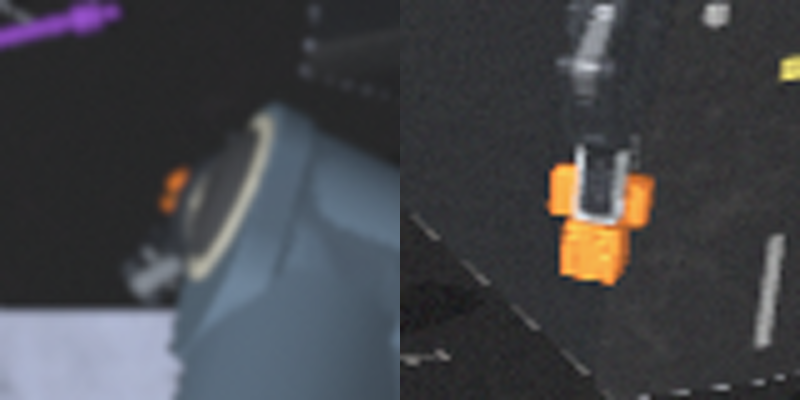

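Run:
```python
from h import *
plan([(435.5,-137,230),(619.5,148.2,225)],0.342-np.pi/2)
```

```text
t 4.15 tcp [ 434.9 -137.4  198.8] closing yaw -0.921 tilt z [-0.003  0.    -1.   ] turn deg 17.660513506945687 q7 -0.49 F [ 0.5  0.3 -1.8] w 12.7
(435.5, -137, 230) -> [  0.7  -0.  -31.2]
(619.5, 148.2, 225) -> [ 319.8 -115.6  -26.7]
```

Call:
step_arm(targets="1 0 0 -31 0; 1 60 -21 -30 6; 1 110 -40 -30 12; 1 160 -58 -28 17; 1 210 -76 -28 17; 1 255 -92 -28 17; 1 290 -105 -28 17; 1 310 -112 -28 17; 1 320 -116 -27 17; 1 320 -116 -27 17; 1 320 -116 -27 17; 1 320 -116 -27 17; 1 320 -116 -27 17")

```text
time_s: 5.45
tcp_pos: [620.0, 146.3, 227.6]
eef_rot: [-0.0, 0.985, 0.174, -0.0]
ft_force: [0.6, 0.7, -0.6]
grip_width: 12.6
finger_force: 60.9
```

Run:
```python
from h import *
out=[]
for n in("top","side"):
    im,W=grab(n,n+"3")
    s=manip.observe(); p=s["tcp_pos"]; u,v=proj(n,[p+[0,0,-60]])[0].astype(int)
    x0,y0=max(0,min(560,u-40)),max(0,min(320,v-40)); print(n,x0,y0)
    out.append(cv2.resize(im[y0:y0+80,x0:x0+80],(400,400),interpolation=cv2.INTER_CUBIC))
    hsv=cv2.cvtColor(im,cv2.COLOR_BGR2HSV)
    m=(hsv[...,1]>150)&(hsv[...,0]<25)&(hsv[...,0]>9)&(hsv[...,2]>70)&(np.linalg.norm(W-p,axis=2)<80)
    Q=rot(s["eef_rot"]); P=(W[m]-p)@Q
    print(n,m.sum(),"tool-frame min/max",np.percentile(P,[3,50,97],axis=0).round(1).tolist() if m.any() else "")
    for z in(27,52):
      print(n,"pred key centre px at z",proj(n,[p-[0,0,z]]).round(1),"pred shaft tip",proj(n,[[619.5,148.2,134]]).round(1))
plan([(619.5,148.2,185)],0.342-np.pi/2)
cv2.imwrite("pics/m3.png",np.hstack(out))
```

```text
top 242 135
top 0 tool-frame min/max 
top pred key centre px at z [[281.2 173.6]] pred shaft tip [[283.  176.9]]
top pred key centre px at z [[282.  174.8]] pred shaft tip [[283.  176.9]]
side 230 138
side 218 tool-frame min/max [[-23.8, -13.6, 3.2], [-12.8, -6.3, 32.9], [9.4, 9.2, 52.0]]
side pred key centre px at z [[269.7 165.7]] pred shaft tip [[271.3 190.5]]
side pred key centre px at z [[270.4 175.1]] pred shaft tip [[271.3 190.5]]
t 5.55 tcp [620.2 147.2 227.7] closing yaw -1.219 tilt z [ 0.     0.001 -1.   ] turn deg 0.5666833775738788 q7 -1.21 F [-0.6 -0.8 -0.1] w 12.9
(619.5, 148.2, 185) -> [-0.4 -1.2 42.7]
```

View pics/m3.png

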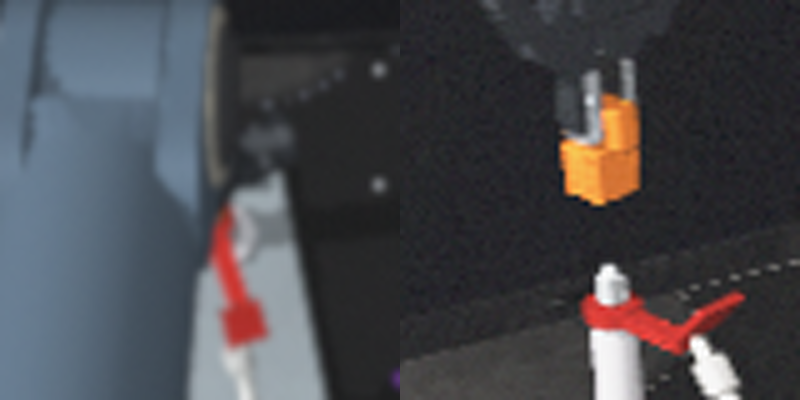

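Call:
step_arm(targets="1 -1 0 20 0; 1 -1 0 38 0; 1 -1 0 42 0; 1 -1 0 45 0; 1 -1 0 48 0; 1 -1 0 51 0; 1 -1 0 51 0; 1 -1 0 51 0")

```text
time_s: 6.35
tcp_pos: [620.2, 147.3, 176.7]
eef_rot: [0.0, 0.984, 0.176, 0.001]
ft_force: [1.7, -0.8, -0.8]
grip_width: 12.8
finger_force: 60.9
```

Call:
step_arm(targets="1 0 0 3 0; 1 0 0 6 0; 1 0 0 9 0; 1 0 0 11 0; 1 0 0 13 0; 1 0 0 13 0; 1 0 0 13 0")

```text
time_s: 7.05
tcp_pos: [619.9, 147.0, 166.4]
eef_rot: [-0.001, 0.984, 0.175, 0.0]
ft_force: [-5.3, -3.0, 18.3]
grip_width: 12.6
finger_force: 63.5
```

Call:
step_arm(targets="1 0 0 -1 0; 1 0 0 -1 -8; 1 0 0 -1 -16; 1 0 0 -1 -24; 1 0 0 -1 -32; 1 0 0 -1 -40; 1 0 0 -1 -48; 1 0 0 -1 -56; 1 0 0 -1 -64; 1 0 0 -1 -72; 1 0 0 -1 -80; 1 0 0 -1 -86; 1 0 0 -1 -92; 1 0 0 -1 -92; 1 0 0 -1 -92; 1 0 0 -1 -92")

```text
time_s: 8.65
tcp_pos: [621.7, 145.9, 166.5]
eef_rot: [0.002, 0.558, 0.83, 0.001]
ft_force: [2.1, -4.9, 8.9]
grip_width: 12.7
finger_force: 62.1
```

Run:
```python
from h import *
out=[]
for n in("top","side"):
    im,W=grab(n,n+"4")
    u,v=proj(n,[619.5,148.2,134])[0].astype(int)
    x0,y0=u-40,v-40
    out.append(cv2.resize(im[y0:y0+80,x0:x0+80],(400,400),interpolation=cv2.INTER_CUBIC))
plan([]); print(manip.observe()["moment"])
cv2.imwrite("pics/m4.png",np.hstack(out))
```

```text
t 8.75 tcp [621.7 145.9 166.5] closing yaw 0.387 tilt z [ 0.005 -0.001 -1.   ] turn deg None q7 0.21 F [ 1.8 -5.1  8.5] w 12.6
[-1.20945591 -0.44553487  0.01330247]
```

View pics/m4.png

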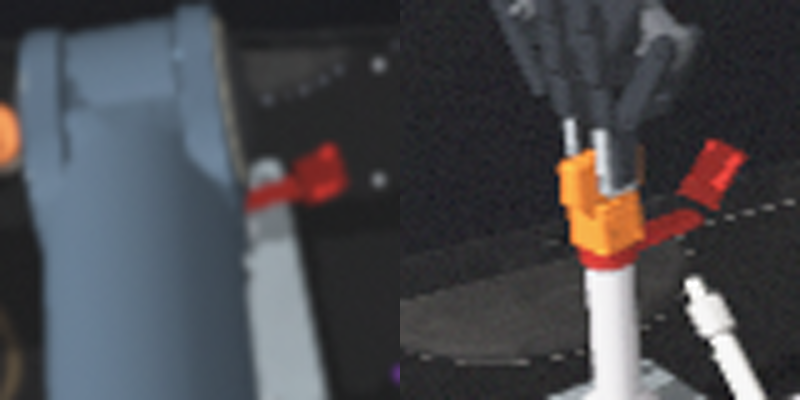

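The key sits fully down on the hub and the keeper points off to the side, clear of the column end. I'll release the key and rise.

Call:
step_arm(targets="0.5 0 0 0 0; -0.2 0 0 0 0; -0.4 0 0 0 0; -0.4 0 0 0 0; -0.4 0 0 0 0; -0.4 0 0 0 0; -0.4 0 0 -20 0; -0.4 0 0 -60 0; -0.4 0 0 -100 0; -0.4 0 0 -100 0; -0.4 0 0 -100 0", squeeze=100)

```text
time_s: 9.85
tcp_pos: [619.8, 147.9, 265.3]
eef_rot: [0.001, 0.557, 0.83, 0.001]
ft_force: [0.5, 0.4, -0.6]
grip_width: 59.7
finger_force: 0.0
```

Run:
```python
from h import *
W=np.load("side4.npz")["W"]
yaw=.214; e=np.array([np.cos(yaw),np.sin(yaw)]); nrm=np.array([-e[1],e[0]]); O=np.array([532,129])
m=np.isfinite(W[...,2])
d=W[...,:2]-O; x=d@e; y=d@nrm
k=(abs(y)<14)&(x>-40)&(x<20)&(W[...,2]>75)&(W[...,2]<130)
for zz in range(78,128,6):
    q=k&(abs(W[...,2]-zz)<3); 
    if q.any(): print(zz,q.sum(),x[q].mean().round(1),y[q].mean().round(1),y[q].min().round(1),y[q].max().round(1))
g=O+e*-2; print("grip pt",g)
plan([(*g,250),(*g,111)],yaw-np.pi/2)
```

```text
78 18 -31.2 0.6 -5.3 4.6
84 15 -25.4 1.0 -4.0 5.1
90 17 -19.5 0.8 -4.4 4.9
96 19 -14.0 0.9 -5.2 4.3
102 12 -8.4 0.8 -6.6 6.5
108 23 -6.1 1.1 -5.8 6.2
114 26 1.1 0.0 -6.4 6.1
120 7 10.7 -0.5 -2.7 3.0
grip pt [530.04562149 128.57525931]
t 9.85 tcp [619.8 147.9 265.3] closing yaw 0.388 tilt z [ 0.002  0.001 -1.   ] turn deg -80.01053182794092 q7 0.18 F [ 0.5  0.4 -0.6] w 59.7
(np.float64(530.045621493777), np.float64(128.5752593092086), 250) -> [ 16.1 -90.5  15.1]
(np.float64(530.045621493777), np.float64(128.5752593092086), 111) -> [ 16.  -90.8 154.1]
```

Call:
step_arm(targets="-0.4 16 -45 0 -8; -0.4 16 -90 0 -16; -0.4 16 -91 0 -25; -0.4 16 -91 0 -33; -0.4 16 -91 0 -42; -0.4 16 -91 15 -50; -0.4 16 -91 15 -59; -0.4 16 -91 15 -67; -0.4 16 -91 15 -76; -0.4 16 -91 15 -80; -0.4 16 -91 55 -80; -0.4 16 -91 95 -80; -0.4 16 -91 95 -80; -0.4 16 -91 95 -80")

```text
time_s: 11.25
tcp_pos: [528.6, 128.0, 168.5]
eef_rot: [-0.001, -0.107, 0.994, -0.0]
ft_force: [0.6, 0.7, 0.5]
grip_width: 59.9
finger_force: 0.0
```

Run:
```python
from h import *
plan([(530,128.6,111)],.214+np.pi/2)
```

```text
t 11.25 tcp [528.6 128.  168.5] closing yaw 1.785 tilt z [-0.003 -0.001 -1.   ] turn deg -0.010041723112881097 q7 1.48 F [0.6 0.7 0.5] w 59.9
(530, 128.6, 111) -> [-1.7  0.3 57.5]
```

Call:
step_arm(targets="-0.4 -1 0 30 0; -0.4 -1 0 50 0; -0.4 -1 0 57 0; -0.4 -1 0 57 0; 0 -1 0 57 0; 0.4 -1 0 57 0; 1 -1 0 57 0; 1 -1 0 57 0; 1 -1 0 57 0; 1 -1 0 57 0; 1 -1 0 57 0; 1 -1 0 57 0", squeeze=80)

```text
time_s: 12.45
tcp_pos: [531.4, 128.4, 113.4]
eef_rot: [0.001, -0.107, 0.994, 0.0]
ft_force: [-0.2, 0.0, 5.4]
grip_width: 15.5
finger_force: 78.2
```

Call:
step_arm(targets="1 -3 0 -3 0; 1 -7 0 -7 0; 1 -11 0 -11 0; 1 -16 0 -16 0; 1 -21 0 -21 0; 1 -26 0 -26 0; 1 -31 0 -31 0; 1 -36 0 -36 0; 1 -41 0 -41 0; 1 -45 0 -45 0; 1 -45 0 -45 0; 1 -45 0 -45 0")

```text
time_s: 13.65
tcp_pos: [574.1, 137.9, 157.2]
eef_rot: [-0.0, -0.107, 0.994, 0.0]
ft_force: [0.6, 0.4, -2.1]
grip_width: 15.2
finger_force: 78.1
```

Call:
step_arm(targets="1 0 0 -30 0; 1 0 0 -60 0; 1 0 0 -100 0; 1 0 0 -130 0; 1 0 0 -150 0; 1 0 0 -150 0; 1 0 0 -150 0")

```text
time_s: 14.35
tcp_pos: [573.6, 137.8, 306.4]
eef_rot: [-0.001, -0.107, 0.994, -0.0]
ft_force: [-1.0, 0.5, -1.5]
grip_width: 15.2
finger_force: 78.4
```

Run:
```python
from h import *
im,W=grab("side","side5")
p=manip.observe()["tcp_pos"]; u,v=proj("side",[p-[0,0,30]])[0].astype(int); x0,y0=max(0,u-80),max(0,v-60)
cv2.imwrite("pics/m5.png",cv2.resize(im[y0:y0+150,x0:x0+160],None,fx=4,fy=4)); print(x0,y0); plan([])
```

```text
198 81
t 14.4 tcp [573.2 137.7 305.5] closing yaw 1.785 tilt z [-0.003 -0.001 -1.   ] turn deg None q7 1.49 F [-0.5 -0.  -0.8] w 14.8
```

View pics/m5.png

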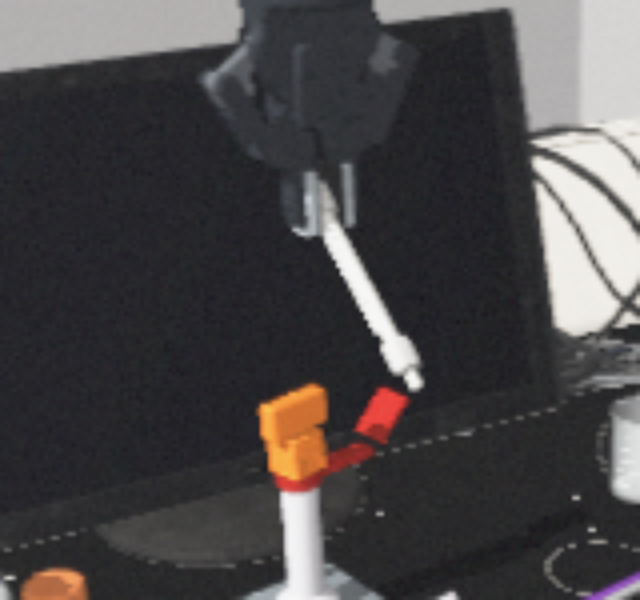

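The key stayed on the shaft and the column is out, still tilted about 45° in the grip. I'll ease the grip to its minimum to see if it swings down by itself, while moving over free bench.

Run:
```python
from h import *
plan([(530,20,306),(530,20,200)])
t=np.load("top0.npz")["W"]
m=(t[...,2]>8)&(t[...,0]>395)&(t[...,0]<560)&(t[...,1]<50)&(t[...,1]>-120)
P=t[m]; print(len(P),np.percentile(P,[0,10,50,90,100],axis=0).round(0) if len(P) else "")
```

```text
t 14.4 tcp [573.2 137.7 305.5] closing yaw 1.785 tilt z [-0.003 -0.001 -1.   ] turn deg None q7 1.49 F [-0.5 -0.  -0.8] w 14.8
(530, 20, 306) -> [  67.2 -105.8   -0.3]
(530, 20, 200) -> [  66.9 -105.8  105.7]
120 [[ 438. -119.    8.]
 [ 526.  -86.    9.]
 [ 541.  -30.   12.]
 [ 554.   18.   16.]
 [ 558.   34.   46.]]
```

Call:
step_arm(targets="1 0 0 0 0; 1 0 0 0 0; 1 0 0 0 0; 1 0 0 0 0; 1 0 0 0 0; 1 0 0 0 0; 1 0 0 0 0; 1 0 0 0 0", squeeze=20)

```text
time_s: 15.2
tcp_pos: [574.2, 138.0, 307.3]
eef_rot: [0.0, -0.107, 0.994, 0.0]
ft_force: [0.9, 0.3, -1.1]
grip_width: 14.8
finger_force: 78.4
```

```bash
cat >> h.py <<'E'
def colaxis(tag):
    im,W=grab("side",tag); s=manip.observe(); p=s["tcp_pos"]
    d=W-p; g=im.min(2)>130
    m=g&(d[...,2]<-22)&(d[...,2]>-135)&(np.hypot(d[...,0],d[...,1])<125)&(np.hypot(d[...,0],d[...,1])<=20-d[...,2]*1.3)
    n,l,st,c=cv2.connectedComponentsWithStats(m.astype(np.uint8)); 
    i=1+np.argmax(st[1:,4]); P=d[l==i]; c=np.median(P,0); u,sv,v=np.linalg.svd(P-c); a=v[0]*np.sign(v[0][2])
    print("col px",len(P),"bbox",st[i],"axis",a.round(3),"tilt deg",np.degrees(np.arccos(a[2])).round(1),"lowest rel tcp",P[P[:,2].argmin()].round(1))
E
python3 - <<'E'
from h import *
colaxis("side6"); plan([])
E
```

```text
col px 225 bbox [279 139  25  39 225] axis [0.718 0.157 0.678] tilt deg 47.3 lowest rel tcp [-83.7 -16.  -92.7]
t 15.25 tcp [574.2 137.9 307.3] closing yaw 1.785 tilt z [-0.  0. -1.] turn deg None q7 1.49 F [ 0.5 -0.2 -1.8] w 15.1
```

Call:
step_arm(targets="0.9 0 0 0 0; 0.85 0 0 0 0; 0.8 0 0 0 0; 0.8 0 0 0 0; 0.8 0 0 0 0; 0.8 0 0 0 0", squeeze=20)

```text
time_s: 15.85
tcp_pos: [574.2, 138.0, 307.3]
eef_rot: [0.0, -0.107, 0.994, 0.0]
ft_force: [-0.3, -0.2, -1.5]
grip_width: 15.0
finger_force: 78.4
```

Run:
```python
from h import *
colaxis("side7"); print(manip.observe()["finger_force"])
```

```text
col px 226 bbox [279 139  25  39 226] axis [0.718 0.159 0.678] tilt deg 47.3 lowest rel tcp [-85.9 -17.5 -92.2]
78.38983807945624
```

Run:
```python
from h import *
yaw=.214;e=np.array([np.cos(yaw),np.sin(yaw)]);n=np.array([-e[1],e[0]]);O=np.array([532,129])
f=lambda sx,sy,z:(*(O+e*sx+n*sy).round(1),z)
plan([f(-55,-125,307),f(-55,-125,128)])
```

```text
t 15.9 tcp [574.2 137.9 307.3] closing yaw 1.785 tilt z [-0.  0. -1.] turn deg None q7 1.49 F [-0.2 -0.3 -2.1] w 14.8
(np.float64(504.8), np.float64(-4.8), 307) -> [  98.1 -124.8    0.3]
(np.float64(504.8), np.float64(-4.8), 128) -> [  98.1 -124.8  179.3]
```

Call:
step_arm(targets="1 25 -32 0 8; 1 50 -64 0 17; 1 75 -95 0 25; 1 98 -125 0 34; 1 98 -125 0 42; 1 98 -125 0 51; 1 98 -125 0 59; 1 98 -125 0 68; 1 98 -125 0 76; 1 98 -125 0 84; 1 98 -125 0 90; 1 98 -125 40 90; 1 98 -125 80 90; 1 98 -125 120 90; 1 98 -125 155 90; 1 98 -125 175 90; 1 98 -125 179 90; 1 98 -125 179 90; 1 98 -125 179 90", squeeze=60)

```text
time_s: 17.8
tcp_pos: [506.1, -5.0, 129.6]
eef_rot: [0.001, 0.628, 0.779, 0.001]
ft_force: [0.4, -0.4, -1.7]
grip_width: 15.6
finger_force: 78.4
```

Run:
```python
from h import *
yaw=.214;e=np.array([np.cos(yaw),np.sin(yaw)]);n=np.array([-e[1],e[0]]);O=np.array([532,129])
f=lambda sx,sy,z:(*(O+e*sx+n*sy).round(1),z)
colaxis("side8")
plan([f(-55,-107,130),f(-55,-78,151),f(-55,-49,163),f(-55,-28,166),f(-55,-20,167)],yaw)
im=np.load("side8.npz")["im"]; u,v=proj("side",[*f(-55,-60,90)])[0].astype(int)
cv2.imwrite("pics/m8.png",cv2.resize(im[v-60:v+60,u-70:u+70],None,fx=4,fy=4))
```

```text
col px 200 bbox [320 206  25  36 200] axis [-0.737  0.163  0.657] tilt deg 49.0 lowest rel tcp [ 108.5   -8.8 -132.8]
t 17.85 tcp [506.1  -5.  129.7] closing yaw 0.214 tilt z [ 0.003  0.    -1.   ] turn deg -0.012191854081420936 q7 0.26 F [-0.1 -0.1 -0.9] w 15.1
(np.float64(501.0), np.float64(12.8), 130) -> [18.4 -1.3 -0.3]
(np.float64(494.8), np.float64(41.1), 151) -> [ 47.4  -1.2 -21.3]
(np.float64(488.7), np.float64(69.4), 163) -> [ 76.4  -1.2 -33.3]
(np.float64(484.2), np.float64(90.0), 166) -> [ 97.4  -1.2 -36.3]
(np.float64(482.5), np.float64(97.8), 167) -> [105.4  -1.2 -37.3]
```

View pics/m8.png

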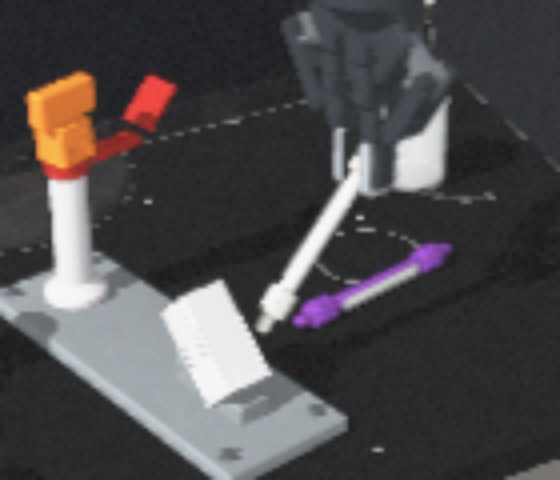

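The column's tip is aimed at the sleeve's near side face, with clear space around it. I'll push it in along an arc so it pivots upright in the grip.

Call:
step_arm(targets="1 10 -1 0 0; 1 18 -1 0 0; 1 24 -1 -5 0; 1 30 -1 -10 0; 1 36 -1 -14 0; 1 42 -1 -18 0; 1 48 -1 -21 0; 1 48 -1 -21 0")

```text
time_s: 18.65
tcp_pos: [494.2, 38.8, 150.4]
eef_rot: [0.002, 0.628, 0.779, -0.001]
ft_force: [-0.0, -8.0, 0.5]
grip_width: 14.9
finger_force: 78.9
```

Run:
```python
from h import *
yaw=.214;e=np.array([np.cos(yaw),np.sin(yaw)]);n=np.array([-e[1],e[0]])
im,W=grab("side","side9"); s=manip.observe();p=s["tcp_pos"]; d=W-p
X=d[...,:2]@e; Y=d[...,:2]@n; Z=d[...,2]
m=(im.min(2)>110)&(Z<-22)&(Z>-125)&(abs(X)<22)&(Y<100)&(Y>-30)
for z in range(-120,-22,12):
    k=m&(abs(Z-z)<6); print(z,k.sum(),X[k].mean().round(1) if k.any() else "",Y[k].min().round(1) if k.any() else "",np.median(Y[k]).round(1) if k.any() else "")
plan([]); print("moment",s["moment"].round(2))
```

```text
-120 25 -2.7 86.0 93.2
-108 32 -6.6 91.9 93.8
-96 116 -10.2 51.9 85.5
-84 150 -3.6 45.6 76.9
-72 74 1.3 34.3 69.4
-60 28 -2.7 24.3 34.3
-48 29 -2.7 19.8 26.6
-36 27 -3.0 8.3 19.0
-24 21 -3.3 -2.0 12.3
t 18.7 tcp [494.3  38.7 150.3] closing yaw 0.213 tilt z [ 0.001 -0.004 -1.   ] turn deg None q7 0.15 F [-0.5 -8.8  0.8] w 15.2
moment [-2.33 -0.03  0.12]
```

Call:
step_arm(targets="1 6 0 -3 0; 1 12 0 -6 0; 1 18 0 -9 0; 1 24 0 -11 0; 1 30 0 -13 0; 1 36 0 -14 0; 1 42 0 -15 0; 1 48 0 -16 0; 1 53 0 -16 0; 1 57 0 -16 0; 1 57 0 -16 0")

```text
time_s: 19.8
tcp_pos: [481.7, 96.4, 165.9]
eef_rot: [0.001, 0.628, 0.779, -0.001]
ft_force: [0.4, -4.0, 1.1]
grip_width: 14.7
finger_force: 58.5
```

```bash
cat >> h.py <<'E'
def colprof(tag):
    yaw=.214;e=np.array([np.cos(yaw),np.sin(yaw)]);n=np.array([-e[1],e[0]])
    im,W=grab("side",tag); s=manip.observe();p=s["tcp_pos"]; d=W-p
    X=d[...,:2]@e; Y=d[...,:2]@n; Z=d[...,2]
    m=(im.min(2)>110)&(Z<-22)&(Z>-130)&(abs(X)<14)&(Y<25)&(Y>-45)
    for z in range(-128,-22,8):
        k=m&(abs(Z-z)<4)
        if k.any(): print(z,k.sum(),"X",X[k].mean().round(1),"Y",Y[k].min().round(1),np.median(Y[k]).round(1),Y[k].max().round(1))
    plan([]); print("moment",s["moment"].round(2))
E
python3 -c "
from h import *
colprof('side10')"
```

```text
-120 1 X -5.9 Y -5.3 -5.3 -5.3
-112 16 X -10.3 Y -9.2 -2.5 21.0
-104 44 X -9.2 Y -9.2 9.5 24.5
-96 61 X -3.5 Y -10.2 8.4 24.5
-88 33 X 1.3 Y -5.8 9.5 24.4
-80 13 X -4.1 Y -4.9 -3.1 0.7
-72 12 X -3.9 Y -6.8 -3.8 -1.7
-64 11 X -3.7 Y -7.2 -3.3 -1.3
-56 13 X -4.5 Y -7.4 -2.7 -1.7
-48 13 X -3.3 Y -6.5 -4.1 -1.8
-40 11 X -2.3 Y -8.8 -5.0 -3.2
-32 7 X -6.2 Y -6.4 -4.4 -2.6
-24 3 X -6.5 Y -7.2 -0.3 7.3
t 19.85 tcp [481.8  96.4 165.9] closing yaw 0.214 tilt z [ 0.    -0.001 -1.   ] turn deg None q7 0.01 F [ 0.6 -4.9  1. ] w 14.8
moment [-1.46  0.08  0.02]
```

Call:
step_arm(targets="1 2 0 0 0; 1 3 0 0 0; 1 3 0 0 0; 1 -8 0 0 0; 1 -15 0 0 0; 1 -15 0 -30 0; 1 -15 0 -70 0; 1 -15 0 -110 0; 1 -15 0 -140 0; 1 -15 0 -155 0; 1 -15 0 -155 0; 1 -15 0 -155 0; 1 -15 0 -155 0", squeeze=90)

```text
time_s: 21.15
tcp_pos: [484.1, 82.8, 318.7]
eef_rot: [-0.001, 0.628, 0.779, -0.001]
ft_force: [0.5, 0.5, -1.2]
grip_width: 13.7
finger_force: 88.2
```

Run:
```python
from h import *
colprof("side11"); im=np.load("side11.npz")["im"]
cv2.imwrite("pics/m11.png",cv2.resize(im[60:300,130:450],None,fx=2.5,fy=2.5,interpolation=cv2.INTER_CUBIC))
```

```text
-128 3 X -3.1 Y -0.7 1.1 1.4
-120 10 X -3.5 Y -3.0 0.0 1.1
-112 23 X -5.9 Y -6.5 2.5 6.6
-104 24 X -6.8 Y -7.1 1.9 6.2
-96 25 X -4.7 Y -7.2 0.1 5.0
-88 15 X -3.7 Y -4.3 -0.8 1.7
-80 17 X -4.7 Y -6.1 -1.5 1.9
-72 18 X -2.7 Y -6.8 -2.9 1.1
-64 15 X -4.9 Y -7.6 -2.8 1.5
-56 14 X -4.8 Y -7.9 -2.9 -0.7
-48 15 X -4.2 Y -7.1 -3.6 -0.1
-40 13 X -5.2 Y -6.1 -3.5 -2.4
-32 15 X -4.2 Y -7.1 -4.5 -2.0
-24 4 X -6.0 Y -2.1 2.7 8.7
t 21.2 tcp [484.1  82.7 318.7] closing yaw 0.214 tilt z [-0.003 -0.001 -1.   ] turn deg None q7 -0.01 F [ 0.2  0.4 -0.6] w 13.8
moment [0.02 0.01 0.  ]
```

View pics/m11.png

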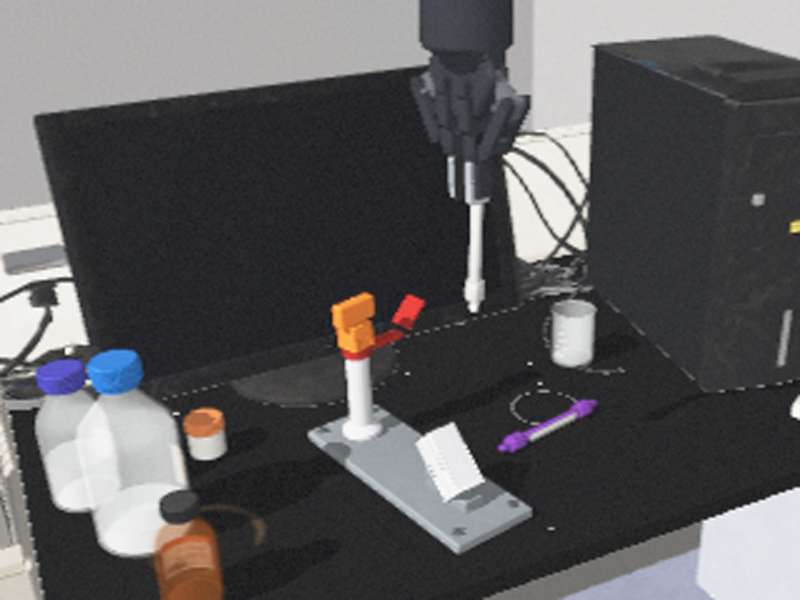

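The column hangs within about 3° of upright with its middle near z 265 mm. The key is on the shaft, the keeper is clear, and the bystanders are unmoved. I'll hand the job in.

```bash
python3 -c "
from h import *
print(manip.close_job())"
```

```text
the job is handed in; nothing more can be done
None
```

The job is handed in after about 21 s: the key is seated on the shaft and turned, the keeper is clear, and the column is held about 3° off upright with its middle roughly 265 mm above the bench; the hand-in gave no verdict.

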